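# Set a straightedge against two pins and weigh it down

## Task

Slide the aluminium straightedge flat over the plywood board, without lifting it, until one long edge presses lightly against both steel pins at the same moment; go gently, the pins must not be pushed hard. Then gently stand the plain dark steel weight upright on top of the straightedge so that it stays in place, still touching both pins, and let go. Leave everything else where it is.

Things in the scene. Friction and masses are not known exactly. Their poses are not given: they have to be found in the camera images.
- bar_knob (a point): centre of the round black knob, 30 mm across and 40 mm tall, in the middle of the aluminium straightedge: a loose flat bar 300 x 60 mm, 12 mm thick, about 0.7 kg, that slides on the board against 1 to 5 N of friction. This point lies on the knob's axis, 20 mm above the bar's top face, 32 mm above its underside. y along the bar, x across it, z up
- stop_a: stop beyond the straightedge: flush aluminium plate 60 x 22 mm with a slot along x, and a rigid upright steel pin, 12 mm across, 22 mm tall, clamped in the slot. Origin: plate centre at the board's top face. The pin's axis stands up to 14 mm either side of it along x; just where is not measured: find it by touch or sight. Keep the push on it well under 10 N
- stop_b: the other stop, of the same make, about 200 mm from the first (along y); its own pin, too, stands anywhere up to 14 mm either side of the origin along x
- weight_mid (a point): centre of the weight: a plain dark steel cylinder 44 mm in diameter, 60 mm tall, about 0.7 kg, standing on the bench to the left or the right of the board; this point lies 30 mm above its underside
- panel: plywood board 320 mm (x) by 440 mm (y), 18 mm thick, fixed on the bench; origin at the centre of its underside; its top face lies 18 mm above the bench
- tin: closed round tin with a paper label, 72 mm across, 95 mm tall, standing on the bench; origin at the centre of its underside
- pencil: flat carpenter's pencil, 170 x 14 x 8 mm, lying on the board beyond the pins
- tape: grey tape measure, 60 x 30 mm, 55 mm tall, on the bench
- hammer: hammer lying on the bench
- screwdriver: screwdriver lying on the bench
- offcut: plywood offcut 120 x 70 x 18 mm lying on the bench near the robot
- wrench: wrench lying on the bench

How it is judged:
By the outcome, as a careful person would: the job done as asked, in the order asked, and still so for the second after the job is handed in, with the robot touching nothing.
It also fails if it takes over 72 s, if anything falls off the work surface, if the arm or the gripper's body presses on something with over 40 N, if the wrist force passes 120 N, or if a joint passes its speed limit or range.

## Robot

A 6-joint arm with a two-finger parallel gripper is mounted at the origin on the work surface. World frame = base frame: x ahead of the robot, y to its left, z up, the work surface at z = 0. Lengths are in m, angles in degrees, forces in N, time in s.
With the tool pointing down it reaches from about 0.25 to 0.725 m from the base axis. Payload 9.7 kg.
Tool frame: the origin (TCP) lies midway between the tips of the shut fingers; the grasp point (between the pads) lies 19 mm behind it; z points along the fingers, y is the line along which they close (so a half turn about z gives the same grasp; the last joint's range is limited). The gripper opens to 85 mm and grips with 20 to 120 N. Pads are 22 mm wide; open, the fingers measure 114 mm over their backs; the gripper's body (76 mm by 85 mm) begins 54 mm behind the grasp point. The pads swing forward as they close: fully open they stand 13 mm farther back than shut.
Start: joints at [-66.578, 4.979, 10.078, 95.1, 0, 90], TCP at [0.219, -0.505, 0.231] pointing down, gripper open.
Joint ranges: [-179.16, 179.16], [-48.56, 103.87], [-65.8, 70.77], [-126.05, 130.52], [-82.76, 87.17], [-180, 180]. Speed limits (degrees/s): [127.2, 127.2, 147.25, 180, 180, 180].

## Interface

Orientations are given as [roll, pitch, yaw] about the fixed x, y, z axes, in that order (R = Rz(yaw) Ry(pitch) Rx(roll)).
In Python, from workcell import bot gives the robot as it stands.
- The arm moves only by the shell command python3 -m crank 'ROWS' [FORCE]. ROWS is JSON, a list of rows, each an object with "gripper": the finger opening in mm, from 0 to 85.4; "travel": the shift along the tool's x, y, z in mm, a list of three; "twist": the turn, a rotation vector about the tool's x, y, z in rad, a list of three. In form: [{"gripper": gripper, "travel": [tx, ty, tz], "twist": [rx, ry, rz]}, ...]. A call has 1 to 12 rows; each row shifts and turns the commanded pose from where the row before left it, along the tool's axes as they then stand; what a row does not reach is not made up. A row lasts 1/8 s, in which the tool goes at most 62.5 mm and 10.7 degrees, less where a joint would pass 70% of its speed; a pose out of reach is approached as far as the arm can. A call is refused whole if a number of a shift passes 62.5 or a number of a turn 0.188, either way. A call with a gripper value outside its range is refused whole. The fingers move at their own pace and stop on an object; FORCE is the grip in N (left out, the last holds). Time passes only in rows, so rows that do not move let the fingers close. It gives the time, the measured TCP pose, the force, the opening and the grip force at its end, in the units of the state.
- bot.get_obs(): the state, without advancing time (a new reading comes with each control period).
- bot.camera(name): name is "scene" or "top" or "wrist"; returns the picture (420x560x3 uint8, red, green, blue); there is no depth.
- bot.calibration(name): a dict with "vfov" (degrees; the focal length in pixels is half the picture's height over the tangent of half this angle, whatever the lens; pixels are square), "cx", "cy" (the principal point, pixels), "camera_from_world" (4x4, takes a point from world to camera coordinates). Camera axes: x right, y down, z forward; pixel columns grow to the right and rows downward; lengths in m; the calibration is good to about 2 mm. A picture is of the moment at which its call begins: read the wrist's pose just before it. calibration takes no time and is no camera call; for the wrist camera it gives the pose at the moment of the call.
- bot.job_done(): hands the job in; it is judged then, once.
The state is a dict: "time": time; "q": joint angles; "qd": joint speeds; "joint_efforts": joint torques, N m; "ee_pos": TCP position; "tcp_rot": TCP orientation; "wrist_force": force on the tool from outside, world axes, zero at the start; "torque": the same for the moment, N m; "opening": finger opening in m; "grasp_force": force on a finger pad.
Only numpy, scipy, OpenCV 4.12 (cv2) and the standard library are available. Lean on these libraries where they do the work, as an engineer would, in place of code of your own. Each camera call takes 0.05 s, during which the arm holds its last target. There are 200 camera calls.

## Working session

There is one attempt and no reset: what is moved stays moved. The work goes in short steps, Python scripts to look and compute and a shell command to move; the robot and the scene stay as the last step left them, time stands still between calls to the robot, and variables do not carry over. Pictures are saved under pics/ and viewed, at most 10 in all, crops included, and the job is handed in when it is done.

```bash
mkdir -p pics
cat > h.py <<'E'
from workcell import bot
import numpy as np, cv2
def snap(n,f):
    c=bot.calibration(n); im=bot.camera(n)
    cv2.imwrite('pics/'+f+'.png',im[:,:,::-1]); np.save('pics/'+f+'.npy',im)
    np.save('pics/'+f+'_c.npy',c,allow_pickle=True); return im,c
def load(f): return np.load('pics/'+f+'.npy'), np.load('pics/'+f+'_c.npy',allow_pickle=True).item()
def ray(c,u,v,z):
    f=210/np.tan(np.radians(c['vfov']/2)); T=np.linalg.inv(c['camera_from_world'])
    d=T[:3,:3]@np.array([(u-c['cx'])/f,(v-c['cy'])/f,1]); o=T[:3,3]
    return o+d*(z-o[2])/d[2]
def proj(c,p):
    f=210/np.tan(np.radians(c['vfov']/2)); q=c['camera_from_world']@np.append(p,1)
    return c['cx']+f*q[0]/q[2], c['cy']+f*q[1]/q[2]
E
python3 - <<'E'
from h import *
for n in ('top','scene'):
    im,c=snap(n,n+'0'); print({k:(np.round(v,3).tolist()) for k,v in c.items()})
print(bot.get_obs())
E
```

```text
{'vfov': 49.977, 'cx': 288.392, 'cy': 209.126, 'camera_from_world': [[-0.026, -1.0, -0.01, 0.048], [-0.993, 0.027, -0.119, 0.533], [0.119, 0.007, -0.993, 1.053], [0.0, 0.0, 0.0, 1.0]]}
{'vfov': 45.072, 'cx': 278.551, 'cy': 201.094, 'camera_from_world': [[-0.112, 0.994, 0.009, 0.037], [0.672, 0.083, -0.736, -0.309], [-0.732, -0.076, -0.677, 1.6], [0.0, 0.0, 0.0, 1.0]]}
{'time': 0.1, 'q': array([-6.65767816e+01,  5.00697273e+00,  1.00389177e+01,  9.50995927e+01,
       -1.97007115e-04,  8.99992870e+01]), 'qd': array([-0.13958681, -0.10708559,  0.08799589,  0.02238181,  0.01307748,
        0.08056088]), 'joint_efforts': array([ 3.62503069e-04, -5.21561658e+01,  4.65652478e+01,  1.59199949e-02,
        2.75523817e-06, -2.75023929e-06]), 'ee_pos': array([ 0.21855242, -0.50448633,  0.23066265]), 'tcp_rot': array([-1.79932352e+02,  1.96165187e-04,  2.34239316e+01]), 'wrist_force': array([-0.37325985, -0.5789174 ,  0.33787304]), 'torque': array([ 0.00038915, -0.00444095,  0.05407707]), 'grasp_force': 0.0, 'opening': 0.0851615885677053}
```

View pics/top0.png

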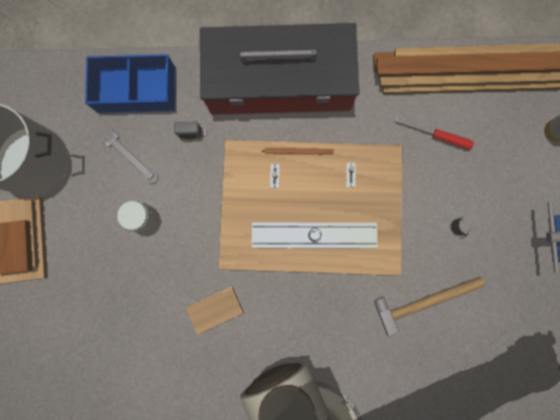

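View pics/scene0.png

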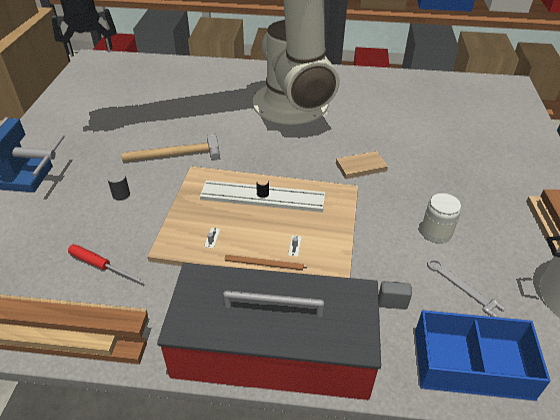

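The top view shows the bar spanning about (252–377, 223–248) with its knob at (315,234). The pins are at about (274,175) and (351,174), and the weight is at (461,227), right of the board. In the scene view the weight is at (119,187) and the pins at (213,237) and (295,245). Next I'll make a coarse estimate and work out the move to a wrist view.

```bash
cat >> h.py <<'E'
from scipy.spatial.transform import Rotation as R
def go(p,yaw,n=None):
    "tool-frame travel (mm, total) if turning first to yaw; twist total about tool axes"
    o=bot.get_obs(); R0=R.from_euler('xyz',o['tcp_rot'],degrees=True); R1=R.from_euler('xyz',[180,0,yaw],degrees=True)
    tw=(R0.inv()*R1).as_rotvec(); d=np.array(p)-o['ee_pos']
    print('twist first',tw.round(4),'then travel',(R1.inv().apply(d)*1000).round(1),'| travel w/o turn',(R0.inv().apply(d)*1000).round(1))
E
python3 - <<'E'
from h import *
_,t=load('top0'); _,s=load('scene0')
for n,u,v,z in [('knob',315,234,.07),('pinA',274.5,168,.04),('pinB',351,167,.04),('bar l',252,236,.03),('bar r',377,236,.03),('wtop',457,227,.06)]: print(n,ray(t,u,v,z).round(3))
for n,u,v,z in [('knob',263,182,.07),('pin',213,230,.04),('pin',295,237,.04),('wtop',119,180,.06)]: print(n,ray(s,u,v,z).round(3))
print(bot.calibration('wrist')['camera_from_world'].round(3),bot.calibration('wrist')['vfov'])
go([.40,0,.33],0); go([.40,0,.33],90);print(bot.get_obs()['q'])
E
```

```text
knob [ 0.47  -0.026  0.07 ]
pinA [0.634 0.065 0.04 ]
pinB [ 0.631 -0.119  0.04 ]
bar l [0.472 0.123 0.03 ]
bar r [ 0.464 -0.176  0.03 ]
wtop [ 0.478 -0.357  0.06 ]
knob [ 0.472 -0.022  0.07 ]
pin [ 0.614 -0.116  0.04 ]
pin [0.614 0.068 0.04 ]
wtop [ 0.495 -0.371  0.06 ]
[[ 0.397 -0.918 -0.    -0.549]
 [-0.872 -0.377  0.312 -0.039]
 [-0.286 -0.123 -0.95   0.381]
 [ 0.     0.     0.     1.   ]] 66.97370618116508
twist first [-1.200e-03  2.000e-04  4.088e-01] then travel [ 181.4 -504.5  -99.3] | travel w/o turn [ 367.  -390.9  -98.9]
twist first [-1.000e-03 -7.000e-04 -1.162e+00] then travel [504.5 181.4 -99.3] | travel w/o turn [ 367.  -390.9  -98.9]
[-6.65767816e+01  5.00697273e+00  1.00389177e+01  9.50995927e+01
 -1.97007115e-04  8.99992870e+01]
```

```bash
python3 -m crank '[{"gripper":85,"travel":[0,0,-23],"twist":[0,0,0.1363]},{"gripper":85,"travel":[0,0,-23],"twist":[0,0,0.1363]},{"gripper":85,"travel":[0,0,-23],"twist":[0,0,0.1363]},{"gripper":85,"travel":[26,-53,0],"twist":[0,0,0]},{"gripper":85,"travel":[26,-53,0],"twist":[0,0,0]},{"gripper":85,"travel":[26,-53,0],"twist":[0,0,0]},{"gripper":85,"travel":[26,-53,0],"twist":[0,0,0]},{"gripper":85,"travel":[26,-53,0],"twist":[0,0,0]},{"gripper":85,"travel":[26,-53,0],"twist":[0,0,0]},{"gripper":85,"travel":[26,-53,0],"twist":[0,0,0]},{"gripper":85,"travel":[26,-53,0],"twist":[0,0,0]},{"gripper":85,"travel":[23,-53,0],"twist":[0,0,0]}]'
python3 -m crank '[{"gripper":85,"travel":[0,0,0],"twist":[0,0,0]},{"gripper":85,"travel":[0,0,0],"twist":[0,0,0]}]'
python3 - <<'E'
from h import *
im,c=snap('wrist','w1'); print(bot.get_obs()['ee_pos'])
cv2.imwrite('pics/w1b.png',cv2.resize(im[:,:,::-1],(800,600)))
E
```

```text
time: 1.6
ee_pos: [0.4502, -0.0257, 0.3001]
tcp_rot: [180.0, 0.0, 0.0]
wrist_force: [1.1, -0.8, -0.5]
opening: 0.0847
grasp_force: 0.0
time: 1.85
ee_pos: [0.4495, -0.0278, 0.3]
tcp_rot: [180.0, 0.0, 0.0]
wrist_force: [-0.9, -0.4, 0.2]
opening: 0.0849
grasp_force: 0.0
[ 0.44940407 -0.02830835  0.30020185]
```

View pics/w1b.png

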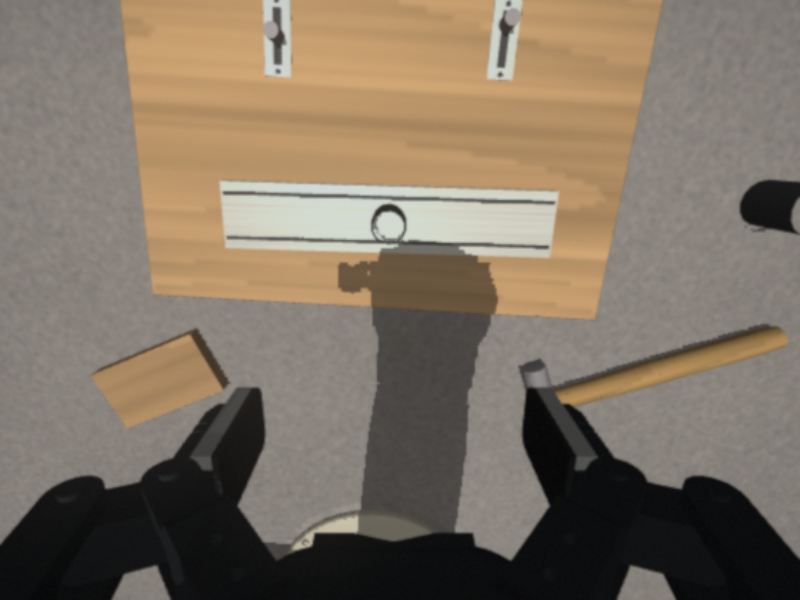

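The wrist view (800 px wide) shows the knob top at (388,222). The pin tops are at (271,30) and (512,17), and the bar's top corners at about (220,181), (558,191), (550,257) and (225,248). The pins stand at different x, so the bar will have to be yawed.

Run:
```python
from h import *
im,c=load('w1'); s=.7
P={}
for n,u,v,z in [('knob',388,222,.07),('pinA',271,30,.04),('pinB',512,17,.04),('c1',220,182,.03),('c2',558,191,.03),('c3',550,257,.03),('c4',225,249,.03),('pl A far? near',278,75,.018),('plB near',501,78,.018)]:
    P[n]=ray(c,u*s,v*s,z); print(n,P[n].round(4))
a=P['pinA'];b=P['pinB']; y=a-b
ang=lambda d: np.degrees(np.arctan2(-d[0],d[1]))
print('pin line yaw',ang(a-b),'bar yaw',ang(P['c1']-P['c2']),ang(P['c4']-P['c3']))
th=np.radians(ang(a-b)); nrm=np.array([np.cos(th),np.sin(th)])
print('gap',(a[:2]-P['knob'][:2])@nrm-.036, 'mid of pins',(a+b)/2)
k=P['knob']; go([k[0],k[1],.12],float(ang(P['c1']-P['c2'])))
```

```text
knob [ 0.4764 -0.0226  0.07  ]
pinA [0.6215 0.0688 0.04  ]
pinB [ 0.6304 -0.1191  0.04  ]
c1 [0.5057 0.1261 0.03  ]
c2 [ 0.498  -0.1734  0.03  ]
c3 [ 0.4382 -0.1727  0.03  ]
c4 [0.4457 0.1286 0.03  ]
pl A far? near [0.5929 0.0708 0.018 ]
plB near [ 0.5907 -0.1185  0.018 ]
pin line yaw 2.717362178236588 bar yaw -1.47592103794323 -1.4307088430420325
gap 0.113330419702003 mid of pins [ 0.62598679 -0.02517975  0.04      ]
twist first [0.0002 0.0004 0.0252] then travel [ 26.8  -6.4 180.2] | travel w/o turn [ 27.   -5.7 180.2]
```

```bash
python3 -m crank '[{"gripper":85,"travel":[12,-3,40],"twist":[0,0,0.025]},{"gripper":85,"travel":[12,-2.5,40],"twist":[0,0,0]},{"gripper":85,"travel":[0,0,50],"twist":[0,0,0]},{"gripper":60,"travel":[0,0,50],"twist":[0,0,0]},{"gripper":60,"travel":[0,0,40],"twist":[0,0,0]},{"gripper":60,"travel":[0,0,30],"twist":[0,0,0]},{"gripper":60,"travel":[0,0,13],"twist":[0,0,0]},{"gripper":60,"travel":[0,0,0],"twist":[0,0,0]}]' 20
python3 -m crank '[{"gripper":60,"travel":[0,0,0],"twist":[0,0,0]},{"gripper":25,"travel":[0,0,0],"twist":[0,0,0]},{"gripper":25,"travel":[0,0,0],"twist":[0,0,0]},{"gripper":25,"travel":[0,0,0],"twist":[0,0,0]},{"gripper":25,"travel":[0,0,0],"twist":[0,0,0]},{"gripper":25,"travel":[0,0,0],"twist":[0,0,0]}]' 20
```

```text
time: 2.9
ee_pos: [0.4734, -0.0233, 0.0373]
tcp_rot: [180.0, 0.0, -1.5]
wrist_force: [0.4, -0.1, 0.2]
opening: 0.0594
grasp_force: 0.0
time: 3.65
ee_pos: [0.4743, -0.0226, 0.0383]
tcp_rot: [180.0, -0.1, -1.4]
wrist_force: [-1.2, -1.8, 7.2]
opening: 0.029
grasp_force: 19.7
```

```bash
python3 -m crank '[{"gripper":25,"travel":[0,0,-0.7],"twist":[0,0,0]},{"gripper":25,"travel":[4,0,0],"twist":[0,0,-0.024]},{"gripper":25,"travel":[8,0,0],"twist":[0,0,-0.024]},{"gripper":25,"travel":[10,0.5,0],"twist":[0,0,-0.024]},{"gripper":25,"travel":[10,0.7,0],"twist":[0,0,0]},{"gripper":25,"travel":[10,0.7,0],"twist":[0,0,0]},{"gripper":25,"travel":[10,0.7,0],"twist":[0,0,0]},{"gripper":25,"travel":[10,0.7,0],"twist":[0,0,0]},{"gripper":25,"travel":[10,0.7,0],"twist":[0,0,0]},{"gripper":25,"travel":[10,0.7,0],"twist":[0,0,0]},{"gripper":25,"travel":[5,0.3,0],"twist":[0,0,0]},{"gripper":25,"travel":[0,0,0],"twist":[0,0,0]}]'
python3 - <<'E'
from h import *
im,c=snap('wrist','w2'); o=bot.get_obs(); print(o['ee_pos'],o['wrist_force'])
cv2.imwrite('pics/w2b.png',cv2.resize(im[:,:,::-1],(800,600)))
E
```

```text
time: 5.15
ee_pos: [0.561, -0.0242, 0.0383]
tcp_rot: [-180.0, 0.0, 2.7]
wrist_force: [-2.9, 0.6, 4.7]
opening: 0.0296
grasp_force: 20.6
[ 0.56100473 -0.02417167  0.03832779] [-1.9710095   0.63080928  4.62600458]
```

View pics/w2b.png

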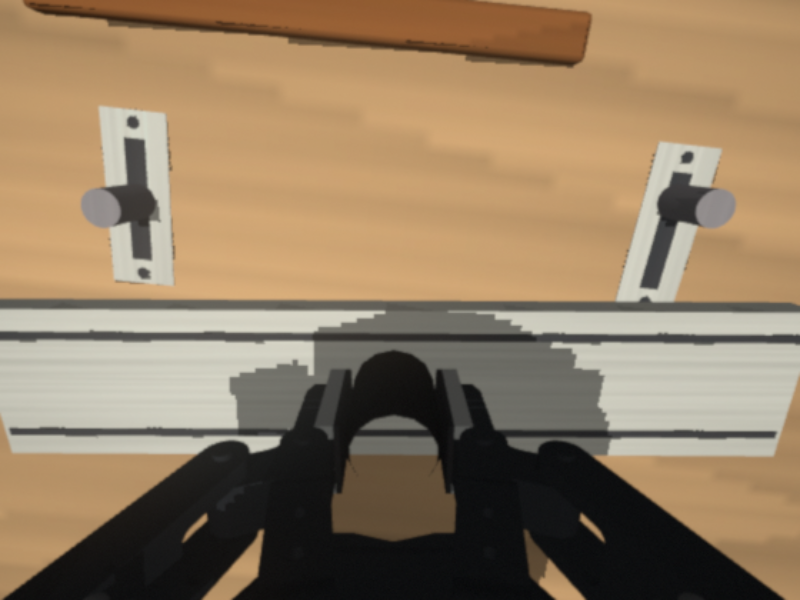

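The pin tops are at (101,208) and (716,208), level with each other. The bar's far top edge runs from about (100,308) to (716,311), nearly parallel to the pin line and still clear of it.

Run:
```python
from h import *
im,c=load('w2'); s=.7
g=cv2.cvtColor(im,cv2.COLOR_RGB2GRAY).astype(float)
# top edge of bar: strongest dark->bright step near row 216
pts=[]
for u in list(range(30,200,5))+list(range(400,530,5)):
    col=g[207:224,u]; v=207.5+np.argmax(np.diff(col)); pts.append(ray(c,u,v,.03)[:2])
pts=np.array(pts); m,b=np.polyfit(pts[:,1],pts[:,0],1); r=pts[:,0]-m*pts[:,1]-b; k=abs(r)<.0015; m,b=np.polyfit(pts[k,1],pts[k,0],1)
print('bar yaw',np.degrees(np.arctan(-m)),k.sum(),len(k))
for n,u,v in(('A',101,208),('B',716,208)):
    p=ray(c,u*s,v*s,.04); print(n,p.round(4),'gap mm',1000*((p[0]-m*p[1]-b)*np.cos(np.arctan(m))-.006))
```

```text
bar yaw 2.4252756415425596 60 60
A [0.6214 0.0698 0.04  ] gap mm 30.469034225270217
B [ 0.6303 -0.1195  0.04  ] gap mm 31.339406434141626
```

```bash
python3 -m crank '[{"gripper":25,"travel":[5,0.2,0],"twist":[0,0,-0.0046]},{"gripper":25,"travel":[6,0.2,0],"twist":[0,0,0]},{"gripper":25,"travel":[6,0.2,0],"twist":[0,0,0]},{"gripper":25,"travel":[5,0.2,0],"twist":[0,0,0]},{"gripper":25,"travel":[3,0.2,0],"twist":[0,0,0]},{"gripper":25,"travel":[1,0,0],"twist":[0,0,0]},{"gripper":25,"travel":[0.5,0,0],"twist":[0,0,0]},{"gripper":25,"travel":[0.5,0,0],"twist":[0,0,0]}]'
python3 -m crank '[{"gripper":25,"travel":[0.5,0,0],"twist":[0,0,0]},{"gripper":25,"travel":[0.5,0,0],"twist":[0,0,0]}]'
python3 - <<'E'
from h import *
im,c=snap('wrist','w3'); o=bot.get_obs(); print(o['ee_pos'],o['wrist_force'],o['torque'])
s=.7
cv2.imwrite('pics/w3b.png',np.hstack([cv2.resize(im[170:300,0:130,::-1],(390,390)),cv2.resize(im[170:300,430:560,::-1],(390,390))]))
E
```

```text
time: 6.2
ee_pos: [0.5871, -0.0239, 0.0383]
tcp_rot: [-180.0, 0.1, 3.0]
wrist_force: [-6.8, -0.4, 8.4]
opening: 0.0293
grasp_force: 20.8
time: 6.45
ee_pos: [0.5881, -0.0238, 0.0383]
tcp_rot: [-180.0, 0.1, 3.0]
wrist_force: [-6.4, 0.3, 7.4]
opening: 0.0291
grasp_force: 20.8
[ 0.58817576 -0.0237968   0.03827339] [-5.98712294  0.04064956  8.0391531 ] [-0.18346144  1.19651007 -0.02428706]
```

View pics/w3b.png

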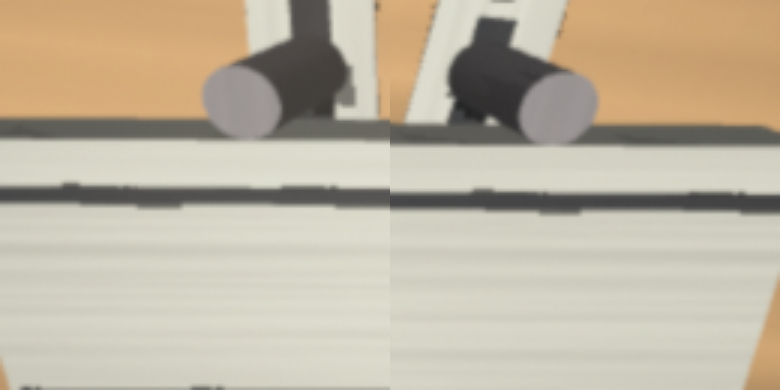

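The bar is about 3 mm short of both pins: each pin's top still just overlaps the bar's front face evenly. I'll relieve the down-force a little and creep forward.

```bash
python3 -m crank '[{"gripper":25,"travel":[0,0,-0.6],"twist":[0,0,0]},{"gripper":25,"travel":[0.5,0,0],"twist":[0,0,0]},{"gripper":25,"travel":[0.5,0,0],"twist":[0,0,0]}]'
python3 -m crank '[{"gripper":25,"travel":[0.4,0,0],"twist":[0,0,0]}]'
python3 -m crank '[{"gripper":25,"travel":[0.4,0,0],"twist":[0,0,0]}]'
python3 - <<'E'
from h import *
for i in range(1):
    o=bot.get_obs(); print(o['ee_pos'],o['wrist_force'],o['torque'])
im,c=snap('wrist','w4')
def gaps(im,c):
    s=.7;g=cv2.cvtColor(im,cv2.COLOR_RGB2GRAY).astype(float)
    return g
g=gaps(im,c)
for u in (30,60,120,440,500,530):
    col=g[190:240,u]; v=190.5+np.argmax(np.diff(col)); print(u,v,ray(c,u,v,.03).round(4))
E
```

```text
time: 6.88
ee_pos: [0.5897, -0.0238, 0.0383]
tcp_rot: [-180.0, 0.0, 3.0]
wrist_force: [-3.4, 0.2, 1.3]
opening: 0.0294
grasp_force: 20.4
time: 7.0
ee_pos: [0.5902, -0.0238, 0.0383]
tcp_rot: [-180.0, 0.0, 3.0]
wrist_force: [-4.2, 0.3, 1.2]
opening: 0.0296
grasp_force: 20.3
time: 7.12
ee_pos: [0.5906, -0.0238, 0.0383]
tcp_rot: [-180.0, 0.0, 3.0]
wrist_force: [-3.7, 0.1, 0.1]
opening: 0.0294
grasp_force: 20.2
[ 0.59064362 -0.02377834  0.03833861] [-3.66935496  0.14586816  0.14861872] [-0.0812292   0.61036049  0.00766006]
30 216.5 [0.6125 0.1026 0.03  ]
60 216.5 [0.6133 0.0875 0.03  ]
120 237.5 [0.6033 0.0583 0.03  ]
440 238.5 [ 0.6111 -0.1073  0.03  ]
500 218.5 [ 0.6235 -0.1353  0.03  ]
530 218.5 [ 0.6243 -0.1505  0.03  ]
```

```bash
cat > st.py <<'E'
from h import *
o=bot.get_obs(); print(o['ee_pos'].round(5),o['tcp_rot'][2].round(2),o['wrist_force'].round(2),o['torque'].round(3))
E
python3 -m crank '[{"gripper":25,"travel":[0.3,0,0],"twist":[0,0,0]}]' >/dev/null; python3 st.py
python3 -m crank '[{"gripper":25,"travel":[0.3,0,0],"twist":[0,0,0]}]'>/dev/null; python3 st.py
python3 -m crank '[{"gripper":25,"travel":[0.3,0,0],"twist":[0,0,0]}]'>/dev/null; python3 st.py
python3 -m crank '[{"gripper":25,"travel":[0.2,0,0],"twist":[0,0,0]}]'>/dev/null; python3 st.py
```

```text
[ 0.59098 -0.02381  0.03839] 2.95 [-3.72  0.17 -1.15] [-0.096  0.548  0.001]
[ 0.59126 -0.02377  0.03836] 2.95 [-1.4  -0.19 -1.41] [-0.098  0.372 -0.037]
[ 0.59157 -0.0238   0.03837] 2.95 [-3.08 -0.62 -2.57] [-0.089  0.41  -0.011]
[ 0.59175 -0.02376  0.03837] 2.95 [-2.33  0.08 -2.37] [-0.092  0.482 -0.035]
```

```bash
python3 -m crank '[{"gripper":25,"travel":[0.3,0,0.3],"twist":[0,0,0]}]' >/dev/null; python3 st.py
python3 -m crank '[{"gripper":25,"travel":[0.2,0,0],"twist":[0,0,0]}]'>/dev/null; python3 st.py
python3 -m crank '[{"gripper":25,"travel":[0.2,0,0],"twist":[0,0,0]}]'>/dev/null; python3 st.py
python3 -m crank '[{"gripper":25,"travel":[0.2,0,0],"twist":[0,0,0]}]'>/dev/null; python3 st.py
```

```text
[ 0.5918  -0.02377  0.03834] 2.95 [-6.46 -0.72  2.  ] [-0.109  1.182 -0.033]
[ 0.59183 -0.0238   0.03836] 2.94 [-6.37 -0.85  0.92] [-0.106  1.16   0.012]
[ 0.59184 -0.02377  0.03836] 2.95 [-6.7  -1.24  1.45] [-0.14   1.362  0.022]
[ 0.59187 -0.02376  0.0384 ] 2.95 [-7.92 -0.55  3.08] [-0.154  1.594 -0.024]
```

```bash
python3 - <<'E'
from h import *
im,c=snap('wrist','w5')
g=cv2.cvtColor(im,cv2.COLOR_RGB2GRAY).astype(float)
L=[];
for u in list(range(10,140,4))+list(range(420,556,4)):
    col=g[222:250,u]; v=222.5+np.argmax(abs(np.diff(col))) ; L.append((u,v))
print(L)
cv2.imwrite('pics/w5b.png',np.hstack([cv2.resize(im[180:280,20:120,::-1],(400,400),interpolation=cv2.INTER_CUBIC),cv2.resize(im[180:280,440:540,::-1],(400,400),interpolation=cv2.INTER_CUBIC)]))
E
python3 st.py
```

```text
[(10, np.float64(232.5)), (14, np.float64(232.5)), (18, np.float64(232.5)), (22, np.float64(232.5)), (26, np.float64(232.5)), (30, np.float64(231.5)), (34, np.float64(231.5)), (38, np.float64(231.5)), (42, np.float64(231.5)), (46, np.float64(231.5)), (50, np.float64(232.5)), (54, np.float64(232.5)), (58, np.float64(232.5)), (62, np.float64(232.5)), (66, np.float64(232.5)), (70, np.float64(232.5)), (74, np.float64(232.5)), (78, np.float64(232.5)), (82, np.float64(232.5)), (86, np.float64(232.5)), (90, np.float64(232.5)), (94, np.float64(232.5)), (98, np.float64(232.5)), (102, np.float64(231.5)), (106, np.float64(231.5)), (110, np.float64(231.5)), (114, np.float64(231.5)), (118, np.float64(232.5)), (122, np.float64(232.5)), (126, np.float64(232.5)), (130, np.float64(232.5)), (134, np.float64(232.5)), (138, np.float64(232.5)), (420, np.float64(233.5)), (424, np.float64(233.5)), (428, np.float64(233.5)), (432, np.float64(233.5)), (436, np.float64(233.5)), (440, np.float64(233.5)), (444, np.float64(233.5)), (448, np.float64(233.5)), (452, np.float64(233.5)), (456, np.float64(233.5)), (460, np.float64(233.5)), (464, np.float64(233.5)), (468, np.float64(233.5)), (472, np.float64(239.5)), (476, np.float64(233.5)), (480, np.float64(233.5)), (484, np.float64(233.5)), (488, np.float64(233.5)), (492, np.float64(234.5)), (496, np.float64(234.5)), (500, np.float64(234.5)), (504, np.float64(234.5)), (508, np.float64(234.5)), (512, np.float64(234.5)), (516, np.float64(234.5)), (520, np.float64(234.5)), (524, np.float64(234.5)), (528, np.float64(234.5)), (532, np.float64(234.5)), (536, np.float64(234.5)), (540, np.float64(234.5)), (544, np.float64(233.5)), (548, np.float64(233.5)), (552, np.float64(233.5))]
[ 0.59187 -0.02377  0.03839] 2.95 [-7.73 -1.22  2.  ] [-0.14   1.494 -0.028]
```

View pics/w5b.png

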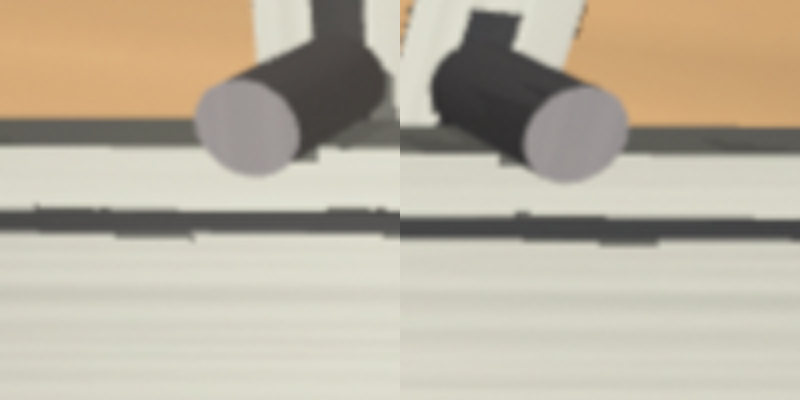

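Both pin tops overlap the bar's edge by about the same amount, so contact looks even. I'll confirm it with small yaw probes.

```bash
for i in 1 2 3; do python3 -m crank '[{"gripper":25,"travel":[0,0,0],"twist":[0,0,-0.004]}]' >/dev/null; python3 st.py; done
python3 -m crank '[{"gripper":25,"travel":[0,0,0],"twist":[0,0,0.006]},{"gripper":25,"travel":[0,0,0],"twist":[0,0,0.006]}]' >/dev/null; python3 st.py
for i in 1 2 3; do python3 -m crank '[{"gripper":25,"travel":[0,0,0],"twist":[0,0,0.004]}]' >/dev/null; python3 st.py; done
```

```text
[ 0.59186 -0.02377  0.03838] 3.17 [-7.2  -0.68  1.41] [-0.096  1.504 -0.172]
[ 0.59186 -0.02374  0.03835] 3.4 [-7.72  0.56  1.27] [-0.147  1.492 -0.311]
[ 0.59189 -0.02376  0.03835] 3.61 [-8.43 -0.23  1.23] [-0.093  1.423 -0.454]
[ 0.59191 -0.02378  0.0384 ] 2.93 [-7.79 -0.29  1.81] [-0.16   1.506 -0.004]
[ 0.59185 -0.0238   0.03836] 2.71 [-7.17 -1.54  2.23] [-0.218  1.471  0.113]
[ 0.59191 -0.02379  0.03839] 2.5 [-7.39 -1.04  1.72] [-0.241  1.478  0.22 ]
[ 0.59191 -0.02379  0.03837] 2.28 [-7.64 -1.47  1.78] [-0.248  1.444  0.391]
```

```bash
python3 -m crank '[{"gripper":25,"travel":[0,0,0],"twist":[0,0,-0.006]},{"gripper":25,"travel":[0,0,0],"twist":[0,0,-0.006]},{"gripper":25,"travel":[-0.3,0,0],"twist":[0,0,0]},{"gripper":25,"travel":[-0.3,0,0],"twist":[0,0,0]}]' >/dev/null; python3 st.py
python3 -m crank '[{"gripper":25,"travel":[-0.2,0,0],"twist":[0,0,0]},{"gripper":25,"travel":[0,0,0],"twist":[0,0,0]}]' >/dev/null; python3 st.py
```

```text
[ 0.59185 -0.02373  0.03836] 2.95 [-4.04 -0.43 -0.55] [-0.102  0.746 -0.048]
[ 0.59184 -0.02378  0.03832] 2.95 [-5.    0.23 -0.08] [-0.068  0.882 -0.057]
```

```bash
python3 -m crank '[{"gripper":60,"travel":[0,0,0],"twist":[0,0,0]},{"gripper":60,"travel":[0,0,0],"twist":[0,0,0]},{"gripper":60,"travel":[0,0,0],"twist":[0,0,0]},{"gripper":60,"travel":[0,0,0],"twist":[0,0,0]}]'; python3 st.py
python3 -m crank '[{"gripper":60,"travel":[0,0,-10],"twist":[0,0,0]},{"gripper":60,"travel":[0,0,-20],"twist":[0,0,0]},{"gripper":60,"travel":[0,0,-50],"twist":[0,0,0]},{"gripper":60,"travel":[0,0,-60],"twist":[0,0,0]},{"gripper":60,"travel":[0,0,-60],"twist":[0,0,0]},{"gripper":80,"travel":[0,0,-12],"twist":[0,0,0]},{"gripper":80,"travel":[0,0,0],"twist":[0,0,0]}]'
python3 - <<'E'
from h import *
snap('wrist','w6'); snap('top','top1')
E
python3 -m crank '[{"gripper":80,"travel":[-15,47,0],"twist":[0,0,0]},{"gripper":80,"travel":[-15,47,0],"twist":[0,0,0]},{"gripper":80,"travel":[-15,47,0],"twist":[0,0,0]},{"gripper":80,"travel":[-15,47,0],"twist":[0,0,0]},{"gripper":80,"travel":[-15,47,0],"twist":[0,0,0]},{"gripper":80,"travel":[-15,47,0],"twist":[0,0,0]},{"gripper":80,"travel":[-15,49,0],"twist":[0,0,0]},{"gripper":80,"travel":[0,0,0],"twist":[0,0,0]},{"gripper":80,"travel":[0,0,0],"twist":[0,0,0]}]'
python3 - <<'E'
from h import *
im,c=snap('wrist','w7'); 
im6,_=load('w6')
cv2.imwrite('pics/w67.png',np.hstack([im6,im])[:,:,::-1][:, :] if 0 else cv2.resize(np.hstack([im6,im])[:,:,::-1],(800,300)))
E
```

```text
time: 10.48
ee_pos: [0.5921, -0.0237, 0.0384]
tcp_rot: [-180.0, -0.0, 3.0]
wrist_force: [-0.2, -0.2, 0.0]
opening: 0.0603
grasp_force: 0.0
[ 0.59208 -0.02374  0.03839] 2.95 [-0.16 -0.22  0.01] [ 0.01  -0.053  0.028]
time: 11.35
ee_pos: [0.5923, -0.0238, 0.2511]
tcp_rot: [180.0, -0.1, 3.0]
wrist_force: [-1.3, 0.3, -1.1]
opening: 0.0799
grasp_force: 0.0
time: 12.58
ee_pos: [0.5037, -0.3593, 0.2487]
tcp_rot: [-179.9, 0.1, 2.9]
wrist_force: [-0.6, 0.7, -0.1]
opening: 0.0796
grasp_force: 0.0
```

View pics/w67.png

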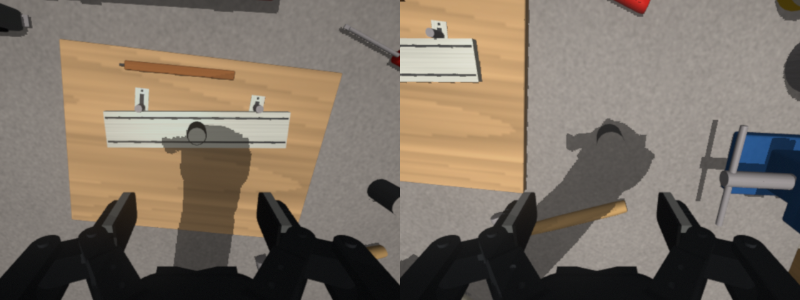

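The left view shows the bar still at both pins after release. The right view shows the weight under the gripper's shadow at about (610,135), so I'll enhance that crop.

Run:
```python
from h import *
im,c=load('w7')
cr=im[150:250,240:360]; 
cv2.imwrite('pics/w7c.png',cv2.resize(np.clip(cr.astype(float)*2.2,0,255).astype(np.uint8)[:,:,::-1],(720,600),interpolation=cv2.INTER_CUBIC))
t,tc=load('top1'); g=cv2.cvtColor(t,cv2.COLOR_RGB2GRAY)
m=np.zeros_like(g); m[205:250,435:490]=(g[205:250,435:490]<50)*255
n,l,st,ce=cv2.connectedComponentsWithStats(m); print(st[1:],ce[1:])
print(proj(tc,[.49,-.365,0]),proj(tc,[.49,-.365,.06]),proj(c,[.49,-.365,.06]),proj(c,[.49,-.365,0]))
```

```text
[[452 220  10  14  71]] [[455.63380282 227.30985915]]
(np.float64(451.1556690008151), np.float64(224.01685560024768)) (np.float64(460.141583620441), np.float64(221.78992990241093)) (np.float64(280.8903842140954), np.float64(198.52311529708248)) (np.float64(280.1477851301658), np.float64(185.46583117685938))
```

View pics/w7c.png

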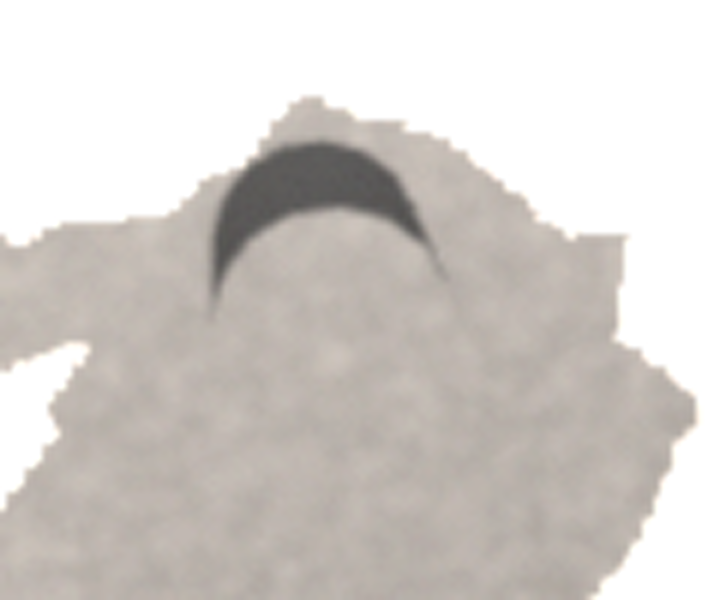

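The weight's top is bench-coloured and its dark side shows as a crescent. The outer arc is the far base rim, with its apex at (320,142), and the inner arc is the far top rim, with its apex at (333,207). I'll fit 22 mm circles to both.

```bash
python3 - <<'E'
from h import *
from scipy.optimize import least_squares
im,c=load('w7')
A=[(218,300),(250,245),(290,216),(333,207),(375,216),(415,238)]; B=[(216,240),(230,200),(265,158),(320,142),(370,158),(400,196)]
for L,z in((A,.06),(B,0)):
    p=np.array([ray(c,240+u/6,150+v/6,z)[:2] for u,v in L])
    r=least_squares(lambda q:np.hypot(*(p-q).T)-.022,p.mean(0)-[.02,0]); print(z,r.x.round(4),(r.fun*1e3).round(1))
go([.49,-.36,.1],0)
E
python3 st.py
```

```text
0.06 [ 0.4842 -0.3816] [-0.2 -0.2  0.3  0.3 -0.2 -0.2]
0 [ 0.4832 -0.3815] [-0.5 -0.8  0.3  0.7  0.2 -1.4]
twist first [-0.0013  0.0013  0.0519] then travel [-14.    1.1 149.2] | travel w/o turn [-13.9   0.6 149.3]
[ 0.50402 -0.3589   0.24924] 2.97 [-0.64 -0.07 -0.28] [-0.025 -0.001 -0.023]
```

```bash
python3 -m crank '[{"gripper":80,"travel":[-10.5,11,20],"twist":[0,0,0]},{"gripper":80,"travel":[-10.5,10.5,30],"twist":[0,0,0]},{"gripper":80,"travel":[0,0,40],"twist":[0,0,0]},{"gripper":80,"travel":[0,0,40],"twist":[0,0,0]},{"gripper":80,"travel":[0,0,35],"twist":[0,0,0]},{"gripper":80,"travel":[0,0,25],"twist":[0,0,0]},{"gripper":80,"travel":[0,0,20],"twist":[0,0,0]},{"gripper":80,"travel":[0,0,18],"twist":[0,0,0]},{"gripper":80,"travel":[0,0,0],"twist":[0,0,0]},{"gripper":80,"travel":[0,0,0],"twist":[0,0,0]}]'
python3 -m crank '[{"gripper":50,"travel":[0,0,0],"twist":[0,0,0]},{"gripper":50,"travel":[0,0,0],"twist":[0,0,0]},{"gripper":50,"travel":[0,0,0],"twist":[0,0,0]},{"gripper":35,"travel":[0,0,0],"twist":[0,0,0]},{"gripper":35,"travel":[0,0,0],"twist":[0,0,0]},{"gripper":35,"travel":[0,0,0],"twist":[0,0,0]}]' 40; python3 st.py
```

```text
time: 13.88
ee_pos: [0.4846, -0.3825, 0.0232]
tcp_rot: [180.0, -0.0, 3.0]
wrist_force: [-0.5, -0.0, 0.6]
opening: 0.0803
grasp_force: 0.0
time: 14.62
ee_pos: [0.4843, -0.382, 0.0226]
tcp_rot: [-180.0, -0.0, 3.0]
wrist_force: [-1.3, 4.8, 5.3]
opening: 0.0431
grasp_force: 40.9
[ 0.48426 -0.38202  0.02265] 2.96 [-1.34  4.82  5.3 ] [ 0.722  0.275 -0.031]
```

```bash
python3 -m crank '[{"gripper":35,"travel":[0,0,-10],"twist":[0,0,0]},{"gripper":35,"travel":[0,0,-20],"twist":[0,0,0]},{"gripper":35,"travel":[0,0,-30],"twist":[0,0,0]},{"gripper":35,"travel":[0,0,-25],"twist":[0,0,0]},{"gripper":35,"travel":[0,0,-15],"twist":[0,0,0]}]'
python3 -m crank '[{"gripper":35,"travel":[6,-14,0],"twist":[0,0,0]},{"gripper":35,"travel":[13,-28,0],"twist":[0,0,0]},{"gripper":35,"travel":[16,-36,0],"twist":[0,0,0]},{"gripper":35,"travel":[18,-40,0],"twist":[0,0,0]},{"gripper":35,"travel":[18,-40,0],"twist":[0,0,0]},{"gripper":35,"travel":[18,-40,0],"twist":[0,0,0]},{"gripper":35,"travel":[16,-36,0],"twist":[0,0,0]},{"gripper":35,"travel":[13,-26,0],"twist":[0,0,0]},{"gripper":35,"travel":[6,-12,0],"twist":[0,0,0]},{"gripper":35,"travel":[0,0,0],"twist":[0,0,0]},{"gripper":35,"travel":[0,0,0],"twist":[0,0,0]}]'
python3 - <<'E'
from h import *
im,c=snap('wrist','w8')
cv2.imwrite('pics/w8b.png',cv2.resize(im[:,:,::-1],(800,600)))
go([.594,-.104,.0526],2.95)
E
```

```text
time: 15.25
ee_pos: [0.4845, -0.3827, 0.1245]
tcp_rot: [179.9, -0.1, 2.9]
wrist_force: [0.8, 0.3, -8.1]
opening: 0.0431
grasp_force: 42.3
time: 16.62
ee_pos: [0.5936, -0.1048, 0.1219]
tcp_rot: [180.0, 0.0, 2.9]
wrist_force: [-0.7, 0.2, -7.8]
opening: 0.0431
grasp_force: 42.7
twist first [ 0.0001  0.0006 -0.0009] then travel [ 0.4 -1.  69.4] | travel w/o turn [ 0.5 -1.  69.4]
```

View pics/w8b.png

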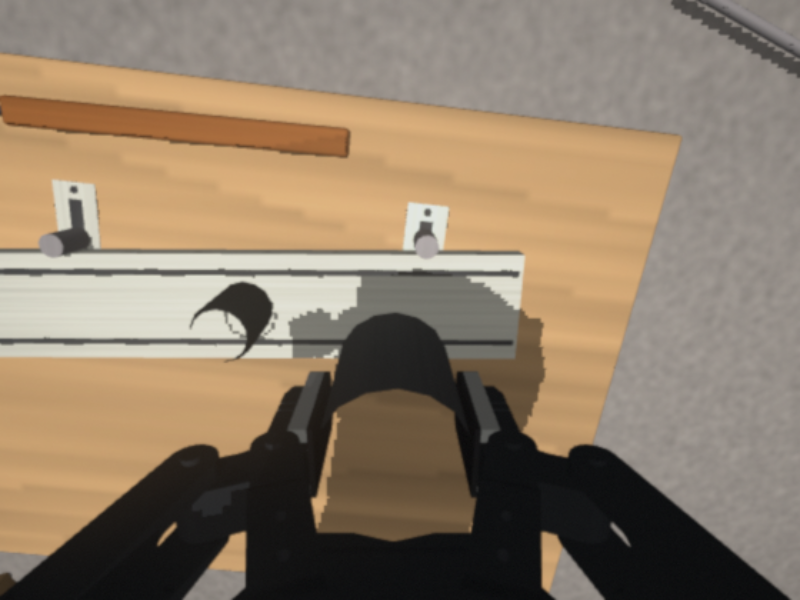

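The held weight hangs above the bar's right half. The bar still lies against the pins at (52,245) and (427,245). I'll lower it gently.

```bash
python3 -m crank '[{"gripper":35,"travel":[0,0,10],"twist":[0,0,0]},{"gripper":35,"travel":[0,0,18],"twist":[0,0,0]},{"gripper":35,"travel":[0,0,18],"twist":[0,0,0]},{"gripper":35,"travel":[0,0,10],"twist":[0,0,0]},{"gripper":35,"travel":[0,0,6],"twist":[0,0,0]},{"gripper":35,"travel":[0,0,3],"twist":[0,0,0]},{"gripper":35,"travel":[0,0,0],"twist":[0,0,0]}]' >/dev/null; python3 st.py
for i in 1 2 3 4 5; do python3 -m crank '[{"gripper":35,"travel":[0,0,0.7],"twist":[0,0,0]}]' >/dev/null; python3 st.py; done
```

```text
[ 0.59419 -0.10425  0.05752] 2.95 [ 0.45  0.05 -8.5 ] [-0.034  0.04   0.028]
[ 0.5944  -0.1043   0.05718] 2.95 [-0.28 -0.43 -8.18] [-0.001 -0.002  0.023]
[ 0.59426 -0.10426  0.05625] 2.95 [-1.   -0.4  -9.02] [ 0.054  0.02  -0.025]
[ 0.59413 -0.10427  0.05533] 2.95 [ 1.38 -0.07 -8.16] [ 0.02  -0.004  0.001]
[ 0.59404 -0.10425  0.05447] 2.95 [ 0.3   0.61 -8.67] [ 0.038  0.005 -0.025]
[ 0.59405 -0.10424  0.05374] 2.95 [-0.02  0.01 -8.6 ] [ 0.047  0.011 -0.024]
```

```bash
for i in 1 2 3 4 5 6; do python3 -m crank '[{"gripper":35,"travel":[0,0,0.4],"twist":[0,0,0]}]' >/dev/null; python3 st.py; done
```

```text
[ 0.59403 -0.10424  0.05332] 2.95 [-0.26 -0.25 -8.24] [ 0.021  0.024 -0.027]
[ 0.59405 -0.10427  0.05294] 2.95 [ 0.28  0.49 -8.39] [-0.01  -0.026 -0.014]
[ 0.59409 -0.10426  0.05277] 2.95 [-1.57  0.2  -4.48] [ 0.007  0.249 -0.031]
[ 0.59412 -0.10424  0.05273] 2.95 [-2.4   0.64 -1.91] [ 0.081  0.526 -0.003]
[ 0.59418 -0.10424  0.05272] 2.95 [-4.65  1.67  3.52] [ 0.178  0.927 -0.077]
[ 0.59418 -0.10423  0.05268] 2.95 [-6.91  1.6   7.32] [ 0.221  1.312 -0.078]
```

```bash
python3 -m crank '[{"gripper":35,"travel":[0,0,-0.4],"twist":[0,0,0]},{"gripper":35,"travel":[0,0,0],"twist":[0,0,0]}]'>/dev/null; python3 st.py
python3 -m crank '[{"gripper":55,"travel":[0,0,0],"twist":[0,0,0]},{"gripper":62,"travel":[0,0,0],"twist":[0,0,0]},{"gripper":62,"travel":[0,0,0],"twist":[0,0,0]},{"gripper":62,"travel":[0,0,0],"twist":[0,0,0]}]'; 
python3 -m crank '[{"gripper":62,"travel":[0,0,-8],"twist":[0,0,0]},{"gripper":62,"travel":[0,0,-20],"twist":[0,0,0]},{"gripper":62,"travel":[0,0,-40],"twist":[0,0,0]},{"gripper":62,"travel":[0,0,-50],"twist":[0,0,0]},{"gripper":62,"travel":[0,0,-30],"twist":[0,0,0]},{"gripper":62,"travel":[0,0,0],"twist":[0,0,0]},{"gripper":62,"travel":[0,0,0],"twist":[0,0,0]}]'
python3 - <<'E'
from h import *
im,c=snap('wrist','w9'); s,_=snap('scene','s9')
a=cv2.resize(im[:,:,::-1],(560,420)); b=cv2.resize(s[160:265,140:380,::-1],(560,180))
cv2.imwrite('pics/f9.png',np.vstack([a,b[:, :]]))
E
```

```text
[ 0.59416 -0.10423  0.05269] 2.95 [-5.51  2.08  6.11] [ 0.204  1.151 -0.047]
time: 19.68
ee_pos: [0.5941, -0.1043, 0.0518]
tcp_rot: [180.0, -0.0, 2.9]
wrist_force: [-0.1, 0.6, -0.5]
opening: 0.0619
grasp_force: 0.0
time: 20.55
ee_pos: [0.5939, -0.1042, 0.1992]
tcp_rot: [-180.0, 0.0, 3.0]
wrist_force: [-0.3, 0.2, -1.0]
opening: 0.0616
grasp_force: 0.0
```

View pics/f9.png

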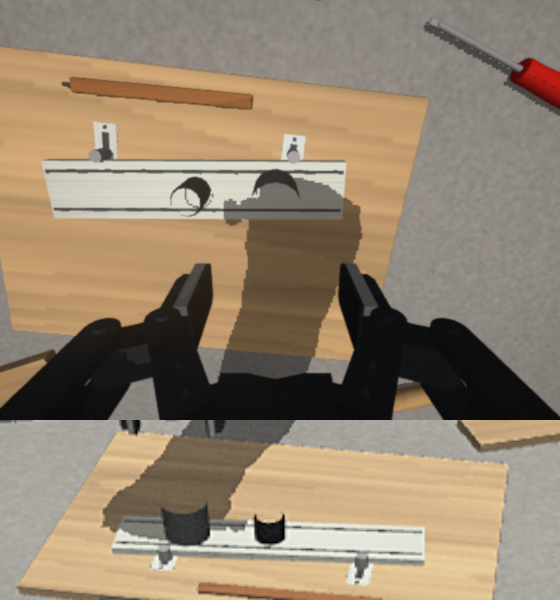

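The last view shows the weight upright at about (276,188) on the bar, with the bar against both pins at (96,156) and (293,156) and the gripper clear.

```bash
python3 -c "
from workcell import bot
print(bot.job_done())"
```

```text
the job is handed in; nothing more can be done
None
```

The job is handed in: the straightedge lies against both pins (peak push about 8.4 N at the wrist, bar friction included), the weight stands upright on it, and the arm is clear; even contact was checked by force, yaw probes and camera, so a gap under about 0.5 mm at one pin can't be ruled out by sight.

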